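# Seat the clay pots in their ring stands and cover the large one

## Task

Put each of the three clay pots upright into the steel ring stand that fits it, small in small, medium in medium and large in large, setting each down gently in the middle so that its foot stands flat on the plate inside the ring. Once all three are seated and released, gently put the clay lid on the large pot, with its plug in the mouth. Do not topple a pot, and leave the bowl, the jar and the brush alone.

Things in the scene. Friction and masses are not known exactly. Their poses are not given: they have to be found in the camera images.
- pot_small: the small pale clay pot, loose, upright: globe of 54 mm diameter (centre 25 mm up) on a flat foot 22 mm wide; straight round neck, 28 mm outer diameter, from 48 mm up to the rim at 76 mm: grip it there, from above. Origin: centre of the underside; z up through the mouth.
- pot_medium: the medium pale clay pot, loose, upright: globe of 80 mm diameter (centre 37 mm up) on a flat foot 32 mm wide; straight round neck, 42 mm outer diameter, from 71 mm up to the rim at 99 mm: grip it there, from above. Origin: centre of the underside; z up through the mouth.
- pot_large: the large pale clay pot, loose, upright: globe of 108 mm diameter (centre 48 mm up) on a flat foot 48 mm wide; straight round neck, 56 mm outer diameter, from 94 mm up to the rim at 122 mm: grip it there, from above. Origin: centre of the underside; z up through the mouth. Mouth 45 mm wide inside, 28 mm deep; the lid goes on it.
- stand_small: the small ring stand, steel, fixed: a flat round plate, its top 4 mm above the bench, with a dark hoop of 8 mm round bar above its edge, 68 mm clear inside, 84 mm outside, top of the bar 20 mm above the bench. The small pot's foot stands flat on the plate, its globe inside the hoop with 8 mm of play all round. Origin: centre of the plate's underside; z up.
- stand_medium: the medium ring stand, steel, fixed: a flat round plate, its top 4 mm above the bench, with a dark hoop of 8 mm round bar above its edge, 85 mm clear inside, 101 mm outside, top of the bar 20 mm above the bench. The medium pot's foot stands flat on the plate, its globe inside the hoop with 8 mm of play all round. Origin: centre of the plate's underside; z up.
- stand_large: the large ring stand, steel, fixed: a flat round plate, its top 4 mm above the bench, with a dark hoop of 8 mm round bar above its edge, 103 mm clear inside, 119 mm outside, top of the bar 20 mm above the bench. The large pot's foot stands flat on the plate, its globe inside the hoop with 8 mm of play all round. Origin: centre of the plate's underside; z up.
- lid: clay lid, loose, knob up: disc of 64 mm diameter from 8 to 13 mm above its underside, a plug 28 mm wide and 8 mm long below it, a round knob 18 mm wide above it up to 37 mm (grip there). In place, the disc lies on the large pot's rim with the plug in its mouth (8 mm of play all round). Origin: centre of the plug's underside; z up through the knob.
- bowl: shallow open clay bowl, 110 mm wide and 40 mm high, loose, to be left alone. Origin: centre of its underside.
- jar: amber glass jar with a steel cap, 56 mm wide and 85 mm high, loose, to be left alone. Origin: centre of its underside.
- brush: hand brush lying on the bench beyond the stands, loose, to be left alone; it lies along its own x, handle towards -x. Origin: its underside, near the middle of its length.

How it is judged:
On the way, in this order (a step that is already met when the one before it is completed fails the run):
1. all three pots are seated upright in their own ring stands and released, the lid not yet on (horizontal distance between pot_small and stand_small below 0.012 m and z of pot_small in the frame of stand_small between -0.001 and 0.009 m and angle between each of pot_small, pot_medium, pot_large's own z axis and vertical below 0.12 rad and horizontal distance between pot_medium and stand_medium below 0.012 m and z of pot_medium in the frame of stand_medium between -0.001 and 0.009 m and horizontal distance between pot_large and stand_large below 0.012 m and z of pot_large in the frame of stand_large between -0.001 and 0.009 m and contact force between the fingers and pot_small below 0.05 N and linear speed of each of pot_small, pot_medium, pot_large below 0.02 m/s and angular speed of each of pot_small, pot_medium, pot_large below 0.2 rad/s and contact force between the fingers and pot_medium below 0.05 N and contact force between the fingers and pot_large below 0.05 N), for 0.2 s.
2. the lid is on the large pot, its plug in the mouth, and the pots still seated (horizontal distance between pot_small and stand_small below 0.012 m and z of pot_small in the frame of stand_small between -0.001 and 0.009 m and angle between each of pot_small, pot_medium, pot_large's own z axis and vertical below 0.12 rad and horizontal distance between pot_medium and stand_medium below 0.012 m and z of pot_medium in the frame of stand_medium between -0.001 and 0.009 m and horizontal distance between pot_large and stand_large below 0.012 m and z of pot_large in the frame of stand_large between -0.001 and 0.009 m and x of lid in the frame of pot_large between -0.011 and 0.011 m and y of lid in the frame of pot_large between -0.011 and 0.011 m and z of lid in the frame of pot_large between 0.1095 and 0.1195 m and angle between the z axis of lid and the z axis of pot_large, either way round below 0.15 rad and angle between lid's own z axis and vertical below 0.3 rad), for 0.2 s.
At the end, for the whole second after the job is handed in: Each pot sits in its own stand: foot within 12 mm of the centre and 5 mm of the plate, tilt below 0.12 rad. The lid lies on the large pot: within 11 mm along its x and y, 5 mm of lying on the rim, 0.15 rad of parallel to it. All released and at rest (all of step 2 and contact force between the fingers and pot_small below 0.05 N and linear speed of each of pot_small, pot_medium, pot_large, lid below 0.02 m/s and angular speed of each of pot_small, pot_medium, pot_large, lid below 0.2 rad/s and contact force between the fingers and pot_medium below 0.05 N and contact force between the fingers and pot_large below 0.05 N and contact force between the fingers and lid below 0.05 N); the robot touches nothing.
It fails at once if a pot is toppled (tilted more than 0.8 rad) (angle between any of pot_small, pot_medium, pot_large's own z axis and vertical above 0.8 rad).
It fails at once if a pot or the lid is dropped (moves faster than 0.45 m/s while the fingers do not touch it, a fall of 10 mm or more) ((contact force between the fingers and pot_small below 0.05 N and linear speed of pot_small above 0.45 m/s) or (contact force between the fingers and pot_medium below 0.05 N and linear speed of pot_medium above 0.45 m/s) or (contact force between the fingers and pot_large below 0.05 N and linear speed of pot_large above 0.45 m/s) or (contact force between the fingers and lid below 0.05 N and linear speed of lid above 0.45 m/s)).
It fails at once if the bowl, the jar or the brush is moved by more than 25 mm (distance of any of bowl, jar, brush from where it was at the start of the episode above 0.025 m).
It also fails if it takes over 106 s, if anything falls off the work surface, if the arm or the gripper's body presses on something with over 40 N, if the wrist force passes 120 N, or if a joint passes its speed limit or range.

## Robot

A 7-joint arm with a two-finger parallel gripper is mounted at the origin on the work surface. World frame = base frame: x ahead of the robot, y to its left, z up, the work surface at z = 0. Lengths are in m, angles in rad, forces in N, time in s.
With the tool pointing down it reaches from about 0.4 to 0.85 m from the base axis. Payload 6.9 kg.
Tool frame: the origin (TCP) lies midway between the tips of the shut fingers; the grasp point (between the pads) lies 19 mm behind it; z points along the fingers, y is the line along which they close (so a half turn about z gives the same grasp; the last joint's range is limited). The gripper opens to 85 mm and grips with 20 to 120 N. Pads are 22 mm wide; open, the fingers measure 114 mm over their backs; the gripper's body (76 mm by 85 mm) begins 54 mm behind the grasp point. The pads swing forward as they close: fully open they stand 13 mm farther back than shut.
Start: joints at [1.242, 0.507, -0.238, 1.5, 0.126, 1.149, -0.155], TCP at [0.263, -0.567, 0.231] pointing down, gripper open.
Joint ranges: [-3.08, 3.08], [-0.24, 2.05], [-1.43, 1.35], [0, 2.5], [-1.52, 4.66], [0.17, 1.96], [-2.89, 2.89]. Speed limits (rad/s): [2.39, 2.39, 3.14, 3.14, 3.14, 3.14, 3.14].

## Interface

Orientations are given as [roll, pitch, yaw] about the fixed x, y, z axes, in that order (R = Rz(yaw) Ry(pitch) Rx(roll)).
In Python, from bench import r, optics gives the robot as it stands. The module is installed in compiled form; this text tells all that it offers.
- The arm moves only by the tool jog_arm, never from a script. Its argument "moves" is a list of rows, each an object of numbers: "dx", "dy", "dz": the shift along the world's x, y, z as a fraction of full scale; "rx", "ry", "rz": the turn, a rotation vector about the world's x, y, z as a fraction of full scale; "grip": the opening, from 0 (shut) to 1 (fully open). In form: [{"dx": .., "dy": .., "dz": .., "rx": .., "ry": .., "rz": .., "grip": ..}, ...]. A call has 1 to 8 rows; each row shifts and turns the commanded pose from where the row before left it; what a row does not reach is not made up. Full scale, the value 1, is 4 cm for a shift and 0.1 rad for a turn. A row lasts 1/10 s, in which the tool goes at most 50 mm and 8.59 degrees, less where a joint would pass 70% of its speed; a pose out of reach is approached as far as the arm can. A call with a number of a shift or a turn outside -1 to 1 is refused whole. A call with a gripper value outside its range is refused whole. The fingers move at their own pace and stop on an object; "grip_force" is the grip in N (left out, the last holds). Time passes only in rows, so rows that do not move let the fingers close. It gives the time, the measured TCP pose, the force, the opening and the grip force at its end, in the units of the state.
- r.read_state(): the state, without advancing time (a new reading comes with each control period).
- optics.grab_frame(name): name is "scene" or "top" or "wrist"; returns a dict with "image" (420x560x3 uint8, red, green, blue), "mtx" (3x3 intrinsics, pixels), "k1" (the pictures are not rectified: a ray, as slopes to the right and down, at radius r is drawn at 1 + k1 r^2 times it, then the intrinsics apply), "cam_to_world" (4x4, takes a point from camera to world coordinates); the wrist camera has in their place "T_tool_cam" (4x4, takes a point from camera to tool coordinates, whose origin is the TCP and whose axes are the flange's). Camera axes: x right, y up, looking along -z (the intrinsics and any distortion apply to the point x, -y, -z); pixel columns grow to the right and rows downward; lengths in m; the calibration is good to about 2 mm. A picture is of the moment at which its call begins: read the wrist's pose just before it. There is no depth.
- r.finish_job(): hands the job in; it is judged then, once.
Trained networks look in a picture, given as the dict that the camera call returned (one of the last four; its "shot" number tells which), for a name from the list of things; names that differ only in an ending like _2 or _b are one class to them, and where a whole thing is asked for, a point or a joint stands for the part that bears it (a point fixed in the world has none). Each returns a list of dicts, best first, with "confidence" (0 to 1); they miss things now and then, are a little off and sometimes report something else, mostly with a low value. They report only what shows in the picture. A call takes as long as a camera call.
- optics.search_frame(picture, name): "location" ([x, y, z] in m, in the coordinates of the camera as it stood for that picture, good to about 4 mm: the middle of the surface that is visible of it).
- optics.outline_of(picture, name): "region" (420x560 bool, what is visible of it).
The state is a dict: "clock": time; "joint_pos": joint angles; "joint_vel": joint speeds; "tau": joint torques, N m; "position": TCP position; "eef_rot": TCP orientation; "force": force on the tool from outside, world axes, zero at the start; "ft_torque": the same for the moment, N m; "opening": opening from 0.0 (shut) to 1.0 (fully open); "grip_force": force on a finger pad.
Only numpy, scipy, OpenCV 4.12 (cv2) and the standard library are available. Lean on these libraries where they do the work, as an engineer would, in place of code of your own. Each camera call takes 0.05 s, during which the arm holds its last target. There are 200 camera calls.

## Working session

There is one attempt and no reset: what is moved stays moved. The work goes in short steps, Python scripts to look and compute and a tool call to move; the robot and the scene stay as the last step left them, time stands still between calls to the robot, and variables do not carry over. Pictures are saved under pics/ and viewed, at most 14 in all, crops included, and the job is handed in when it is done.

Besides the shell and the picture viewer there is one more tool, called after "Request:" as name([rows], argument=value, ...), one row to a line, values as JSON. jog_arm: Moves the arm, as the interface text tells. Shift numbers are shares of 4 cm and turn numbers shares of 0.1 rad, none past 1 either way. Its arguments: {"type":"object","properties":{"moves":{"type":"array"},"grip_force":{"type":"number"}},"required":["moves"]}

```bash
mkdir -p pics; cat > h.py <<'E'
import numpy as np, cv2
from bench import r, optics
from scipy.spatial.transform import Rotation as R
def tool():
    s=r.read_state(); T=np.eye(4); T[:3,:3]=R.from_euler('xyz',s['eef_rot']).as_matrix(); T[:3,3]=s['position']; return T
def grab(n):
    T=tool(); f=optics.grab_frame(n)
    f['W']=f['cam_to_world'] if 'cam_to_world' in f else T@f['T_tool_cam']
    return f
def find(f,n):
    return [(np.round((f['W']@np.r_[d['location'],1])[:3],4),round(d['confidence'],2)) for d in optics.search_frame(f,n)[:2]]
def ray(f,u,v):
    m=f['mtx']; d=np.array([(u-m[0,2])/m[0,0],(v-m[1,2])/m[1,1]]); s=d.copy()
    for _ in range(20): s=d/(1+f['k1']*(s@s))
    return f['W'][:3,3], f['W'][:3,:3]@np.array([s[0],-s[1],-1])
def onz(f,u,v,z):
    o,d=ray(f,u,v); return o+d*(z-o[2])/d[2]
def proj(f,P):
    p=np.linalg.inv(f['W'])@np.r_[P,1]; s=np.array([p[0],-p[1]])/-p[2]; s=s*(1+f['k1']*(s@s)); return (f['mtx']@np.r_[s,1])[:2]
def save(f,n): cv2.imwrite('pics/'+n,f['image'][:,:,::-1])
E
python3 - <<'E'
from h import *
for c in('top','scene'):
    f=grab(c); save(f,c+'0.png'); print(c,f['W'][:3,3])
    for n in 'pot_small pot_medium pot_large stand_small stand_medium stand_large lid bowl jar brush'.split(): print(n,find(f,n))
s=r.read_state(); print(s)
E
```

```text
top [ 0.47207643 -0.02439648  1.08082595]
pot_small [(array([0.4784, 0.2594, 0.0429]), 0.69)]
pot_medium []
pot_large [(array([0.4549, 0.0762, 0.0863]), 0.55)]
stand_small [(array([ 0.6465,  0.1925, -0.0008]), 0.72), (array([0.651 , 0.4093, 0.0796]), 0.16)]
stand_medium [(array([ 0.6603, -0.2338,  0.0031]), 0.67)]
stand_large [(array([ 0.6564, -0.02  ,  0.001 ]), 0.76)]
lid [(array([ 0.4572, -0.0891,  0.0153]), 0.6), (array([ 0.6442, -0.4009,  0.0217]), 0.45)]
bowl [(array([ 0.6451, -0.3993,  0.0228]), 0.97), (array([0.4802, 0.2622, 0.0444]), 0.53)]
jar [(array([0.6487, 0.4086, 0.0795]), 0.88)]
brush [(array([0.7883, 0.0082, 0.023 ]), 0.64)]
scene [ 1.03224249 -0.58087661  0.62501211]
pot_small [(array([0.6656, 0.4013, 0.0495]), 0.16)]
pot_medium [(array([ 0.4627, -0.2803,  0.0612]), 0.81)]
pot_large [(array([0.473 , 0.0553, 0.0776]), 0.88), (array([0.6687, 0.4033, 0.0504]), 0.22)]
stand_small [(array([0.6466, 0.1951, 0.0051]), 0.62)]
stand_medium [(array([ 0.6257, -0.389 ,  0.0205]), 0.6), (array([ 0.6543, -0.2315,  0.0035]), 0.57)]
stand_large [(array([ 0.6553, -0.0199,  0.0056]), 
[... 238 characters left out ...]
, 0.92)]
{'clock': 1.1, 'joint_pos': array([ 1.24248049,  0.50747202, -0.2375859 ,  1.50019827,  0.12573083,
        1.14887328, -0.15476347]), 'joint_vel': array([-0.00079808, -0.00137037,  0.00038499, -0.00113337, -0.00063866,
       -0.00052091,  0.00044758]), 'tau': array([ 7.95796332e-04, -6.20366621e+01, -2.18515210e+00, -2.49958956e+01,
        1.36480041e-02,  2.24233547e-03, -6.71092792e-06]), 'position': array([ 0.26267298, -0.56712411,  0.23129248]), 'eef_rot': array([3.14156249e+00, 2.35272280e-05, 4.33828736e-01]), 'force': array([-0.73799388, -0.57868939, -0.13968314]), 'ft_torque': array([-0.01574293,  0.01314618, -0.01872033]), 'grip_force': 0.0, 'opening': 1.001984132117601}
```

View pics/top0.png

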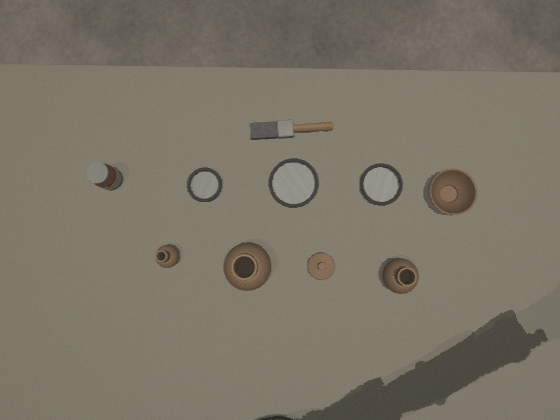

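View pics/scene0.png

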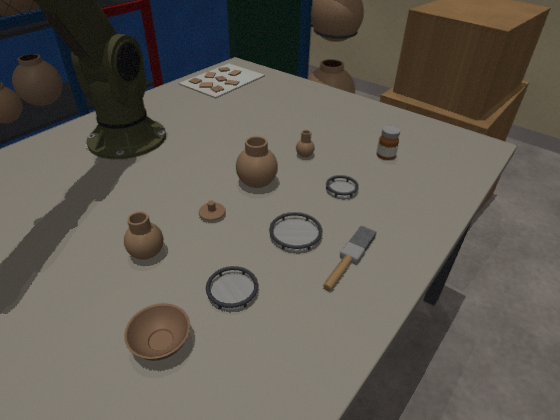

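```bash
python3 - <<'E'
from h import *
f=grab('top')
for n,u,v,z in(('ps',161,256,.076),('pm',406,276,.099),('pl',245,266,.122),('lid',321,266,.037)): print(n,onz(f,u,v,z).round(4))
g=cv2.cvtColor(f['image'],cv2.COLOR_RGB2GRAY)
for n,u,v in(('ss',205,185),('sl',294,183),('sm',381,184)):
    m=np.zeros(g.shape,np.uint8); m[v-30:v+31,u-30:u+31]=(g[v-30:v+31,u-30:u+31]<75)
    c=cv2.findContours(m,0,1)[0]; c=max(c,key=cv2.contourArea); e=cv2.fitEllipse(c)
    print(n,np.round(e[0],1),np.round(e[1],1),onz(f,*e[0],.012).round(4), onz(f,e[0][0]+e[1][0]/2,e[0][1],.012)[1]-onz(f,*e[0],.012)[1])
f=grab('wrist'); save(f,'w0.png'); print(f['T_tool_cam'].round(3),f['mtx'],f['k1'])
E
```

```text
ps [0.4737 0.2659 0.076 ]
pm [ 0.4442 -0.2691  0.099 ]
pl [0.4572 0.0738 0.122 ]
lid [ 0.4602 -0.0913  0.037 ]
ss [204.3 184.5] [33.6 33.7] [0.6467 0.1895 0.012 ] -0.040384279872952095
sl [293.2 182.8] [48.  48.3] [ 0.6556 -0.0235  0.012 ] -0.05728953067112738
sm [380.5 184.1] [40.9 41.6] [ 0.6569 -0.2314  0.012 ] -0.048476777982956964
[[-0.001  0.963  0.271  0.069]
 [ 1.     0.     0.001 -0.001]
 [ 0.001  0.271 -0.963 -0.143]
 [ 0.     0.     0.     1.   ]] [[321.31182028   0.         276.67229123]
 [  0.         321.31182028 207.73672247]
 [  0.           0.           1.        ]] -0.06893336747435669
```

View pics/w0.png

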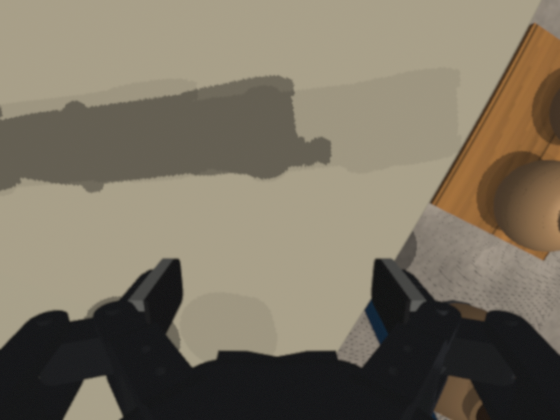

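Request:
jog_arm([
  {"dx":0.6,"dy":0.9,"grip":1},
  {"dx":0.6,"dy":0.9},
  {"dx":0.6,"dy":0.9},
  {"dx":0.6,"dy":0.9},
  {"dx":0.6,"dy":0.9},
  {"dx":0.6,"dy":0.9},
  {"dx":0.6,"dy":0.9},
  {"dx":0.6,"dy":0.7},
], grip_force=40)

```text
schema error: expected keys dx, dy, dz, rx, ry, rz, grip
```

Request:
jog_arm([
  {"dx":0.57,"dy":0.93,"dz":0,"rx":0,"ry":0,"rz":0,"grip":1},
  {"dx":0.57,"dy":0.93,"dz":0,"rx":0,"ry":0,"rz":0,"grip":1},
  {"dx":0.57,"dy":0.93,"dz":0,"rx":0,"ry":0,"rz":0,"grip":1},
  {"dx":0.57,"dy":0.93,"dz":0,"rx":0,"ry":0,"rz":0,"grip":1},
  {"dx":0.57,"dy":0.93,"dz":0,"rx":0,"ry":0,"rz":0,"grip":1},
  {"dx":0.57,"dy":0.93,"dz":0,"rx":0,"ry":0,"rz":0,"grip":1},
  {"dx":0.57,"dy":0.93,"dz":0,"rx":0,"ry":0,"rz":0,"grip":1},
  {"dx":0.57,"dy":0.93,"dz":0,"rx":0,"ry":0,"rz":0,"grip":1},
], grip_force=40)

```text
clock: 2.0
position: [0.4458, -0.268, 0.2316]
eef_rot: [3.141, -0.0, 0.434]
force: [0.9, -0.2, -0.3]
opening: 1.001
grip_force: 0.0
```

```bash
python3 - <<'E'
from h import *
f=grab('wrist'); save(f,'w1.png'); print(tool()[:3,3],find(f,'pot_medium'))
print(proj(f,[.4442,-.2691,.099]))
E
```

```text
[ 0.45053796 -0.25983811  0.23195698] [(array([ 0.4547, -0.2625,  0.0699]), 0.94)]
[278.32228454 201.13245849]
```

View pics/w1.png

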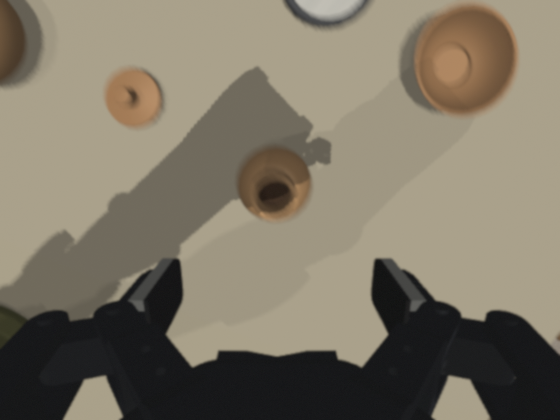

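```bash
cat >> h.py <<'E'
def mouth(f,P,rin,thr=60):
    """fit dark mouth blob near predicted rim centre P"""
    u,v=proj(f,P); g=cv2.cvtColor(f['image'],cv2.COLOR_RGB2GRAY)
    m=np.zeros(g.shape,np.uint8); w=int(1.6*rin*321/max(.05,f['W'][2,3]-P[2])); a,b=int(v),int(u)
    m[max(0,a-w):a+w,max(0,b-w):b+w]=(g[max(0,a-w):a+w,max(0,b-w):b+w]<thr)
    c=max(cv2.findContours(m,0,1)[0],key=cv2.contourArea); e=cv2.fitEllipse(c)
    return np.round((u,v),1),np.round(e[0],1),np.round(e[1],1),onz(f,*e[0],P[2]).round(4)
E
python3 - <<'E'
from h import *
for i in range(3):
    f=grab('wrist'); print(tool()[:3,3].round(4),f['W'][:3,3].round(4))
save(f,'w2.png');P=[.4442,-.2691,.099]; print(mouth(f,P,.017),find(f,'pot_medium'))
u,v=proj(f,P).astype(int); cv2.imwrite('pics/w2c.png',cv2.resize(f['image'][v-60:v+60,u-60:u+60,::-1],(480,480)));print(u,v)
t=grab('top')
E
```

```text
[ 0.447  -0.2663  0.2316] [ 0.5107 -0.2327  0.3748]
[ 0.4457 -0.2686  0.2315] [ 0.5091 -0.236   0.3744]
[ 0.4449 -0.2699  0.2313] [ 0.508  -0.2384  0.3741]
(array([277.8, 200.7]), array([275.6, 196.6]), array([26.9, 32.2]), array([ 0.4468, -0.2657,  0.099 ])) [(array([ 0.4535, -0.2619,  0.0689]), 0.88)]
277 200
```

View pics/w2c.png

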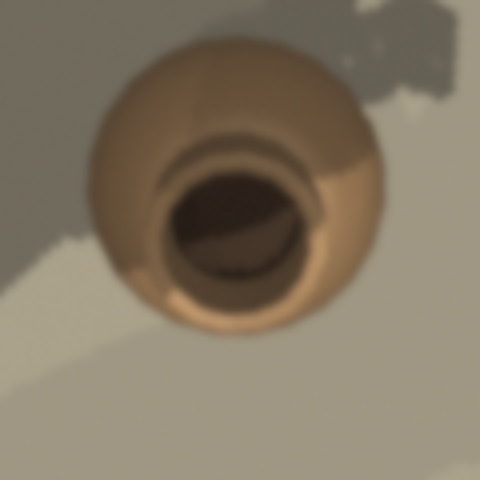

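Request:
jog_arm([
  {"dx":0,"dy":0.03,"dz":-0.8,"rx":0,"ry":0,"rz":0,"grip":1},
  {"dx":0,"dy":0,"dz":-0.8,"rx":0,"ry":0,"rz":0,"grip":1},
  {"dx":0,"dy":0,"dz":-0.8,"rx":0,"ry":0,"rz":0,"grip":1},
  {"dx":0,"dy":0,"dz":-0.6,"rx":0,"ry":0,"rz":0,"grip":1},
  {"dx":0,"dy":0,"dz":-0.4,"rx":0,"ry":0,"rz":0,"grip":1},
  {"dx":0,"dy":0,"dz":-0.2,"rx":0,"ry":0,"rz":0,"grip":1},
  {"dx":0,"dy":0,"dz":-0.2,"rx":0,"ry":0,"rz":0,"grip":1},
  {"dx":0,"dy":0,"dz":0,"rx":0,"ry":0,"rz":0,"grip":1},
])

```text
clock: 3.15
position: [0.4446, -0.2688, 0.0788]
eef_rot: [-3.141, 0.001, 0.433]
force: [-0.2, 0.5, 0.3]
opening: 1.002
grip_force: 0.0
```

Request:
jog_arm([
  {"dx":0,"dy":0,"dz":0,"rx":0,"ry":0,"rz":0,"grip":0.7},
  {"dx":0,"dy":0,"dz":0,"rx":0,"ry":0,"rz":0,"grip":0.6},
  {"dx":0,"dy":0,"dz":0,"rx":0,"ry":0,"rz":0,"grip":0.55},
  {"dx":0,"dy":0,"dz":0,"rx":0,"ry":0,"rz":0,"grip":0.5},
  {"dx":0,"dy":0,"dz":0,"rx":0,"ry":0,"rz":0,"grip":0.4},
  {"dx":0,"dy":0,"dz":0,"rx":0,"ry":0,"rz":0,"grip":0.3},
  {"dx":0,"dy":0,"dz":0,"rx":0,"ry":0,"rz":0,"grip":0.3},
  {"dx":0,"dy":0,"dz":0,"rx":0,"ry":0,"rz":0,"grip":0.3},
])

```text
clock: 3.95
position: [0.4454, -0.2682, 0.08]
eef_rot: [3.141, -0.001, 0.434]
force: [-0.9, 1.5, 6.2]
opening: 0.47
grip_force: 39.9
```

Request:
jog_arm([
  {"dx":0,"dy":0,"dz":0,"rx":0,"ry":0,"rz":0,"grip":0.7},
  {"dx":0,"dy":0,"dz":0,"rx":0,"ry":0,"rz":0,"grip":0.7},
  {"dx":0,"dy":0,"dz":-0.2,"rx":0,"ry":0,"rz":0,"grip":0.7},
  {"dx":0,"dy":0,"dz":0,"rx":0,"ry":0,"rz":0,"grip":0.6},
  {"dx":0,"dy":0,"dz":0,"rx":0,"ry":0,"rz":0,"grip":0.5},
  {"dx":0,"dy":0,"dz":0,"rx":0,"ry":0,"rz":0,"grip":0.4},
  {"dx":0,"dy":0,"dz":0,"rx":0,"ry":0,"rz":0,"grip":0.3},
  {"dx":0,"dy":0,"dz":0,"rx":0,"ry":0,"rz":0,"grip":0.3},
])

```text
clock: 4.75
position: [0.4449, -0.2683, 0.0712]
eef_rot: [-3.141, 0.0, 0.434]
force: [-1.1, 0.1, -1.8]
opening: 0.479
grip_force: 40.6
```

Request:
jog_arm([
  {"dx":0,"dy":0,"dz":0.1,"rx":0,"ry":0,"rz":0,"grip":0.3},
  {"dx":0,"dy":0,"dz":0.2,"rx":0,"ry":0,"rz":0,"grip":0.3},
  {"dx":0,"dy":0,"dz":0.3,"rx":0,"ry":0,"rz":0,"grip":0.3},
  {"dx":0,"dy":0,"dz":0.4,"rx":0,"ry":0,"rz":0,"grip":0.3},
  {"dx":0,"dy":0,"dz":0,"rx":0,"ry":0,"rz":0,"grip":0.3},
  {"dx":0,"dy":0,"dz":0,"rx":0,"ry":0,"rz":0,"grip":0.3},
  {"dx":0,"dy":0,"dz":0,"rx":0,"ry":0,"rz":0,"grip":0.3},
])

```text
clock: 5.45
position: [0.4448, -0.2682, 0.111]
eef_rot: [-3.141, 0.0, 0.434]
force: [-0.8, 0.9, -1.9]
opening: 0.483
grip_force: 40.7
```

```bash
python3 - <<'E'
from h import *
f=grab('wrist'); save(f,'w3.png'); print(tool().round(3),r.read_state()['force']); 
u,v=proj(f,tool()[:3,3]); print(u,v)
E
```

```text
[[ 0.907  0.42  -0.001  0.445]
 [ 0.42  -0.907  0.    -0.268]
 [-0.001 -0.001 -1.     0.111]
 [ 0.     0.     0.     1.   ]] [ 0.45068124  0.33169778 -2.28625802]
278.8641850203326 265.48294901633216
```

View pics/w3.png

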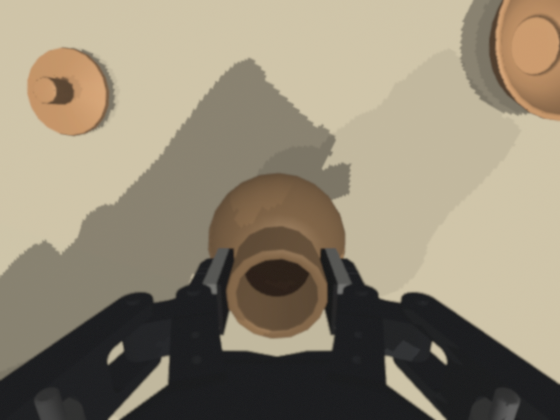

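```bash
cat >> h.py <<'E'
def rimfit(f,C,rad,z):
    a=np.linspace(0,2*np.pi,73); q=np.array([proj(f,[C[0]+rad*np.cos(t),C[1]+rad*np.sin(t),z]) for t in a])
    return 'u %.1f-%.1f v %.1f-%.1f'%(q[:,0].min(),q[:,0].max(),q[:,1].min(),q[:,1].max())
E
python3 - <<'E'
from h import *
f=grab('wrist'); T=tool()
for d in(-.004,0,.004): 
    C=T[:3,3]+T[:3,0]*d; print(d,rimfit(f,C,.021,.139),rimfit(f,C,.04,.077))
t=grab('top'); save(t,'t1.png')
E
```

```text
-0.004 u 227.7-330.7 v 257.7-347.4 u 211.0-346.2 v 179.5-305.3
0 u 227.3-331.2 v 248.2-339.7 u 210.6-346.6 v 172.4-299.7
0.004 u 226.8-331.7 v 238.4-331.8 u 210.2-347.0 v 165.2-294.1
```

Request:
jog_arm([
  {"dx":0.75,"dy":0.13,"dz":0.2,"rx":0,"ry":0,"rz":0,"grip":0.3},
  {"dx":0.75,"dy":0.13,"dz":0,"rx":0,"ry":0,"rz":0,"grip":0.3},
  {"dx":0.75,"dy":0.13,"dz":0,"rx":0,"ry":0,"rz":0,"grip":0.3},
  {"dx":0.75,"dy":0.13,"dz":0,"rx":0,"ry":0,"rz":0,"grip":0.3},
  {"dx":0.75,"dy":0.13,"dz":0,"rx":0,"ry":0,"rz":0,"grip":0.3},
  {"dx":0.75,"dy":0.13,"dz":0,"rx":0,"ry":0,"rz":0,"grip":0.3},
  {"dx":0.6,"dy":0.13,"dz":0,"rx":0,"ry":0,"rz":0,"grip":0.3},
  {"dx":0.15,"dy":0,"dz":0,"rx":0,"ry":0,"rz":0,"grip":0.3},
])

```text
clock: 6.4
position: [0.6575, -0.2294, 0.1181]
eef_rot: [-3.14, -0.001, 0.437]
force: [0.1, 2.3, -2.8]
opening: 0.479
grip_force: 40.9
```

Request:
jog_arm([
  {"dx":0,"dy":0,"dz":0,"rx":0,"ry":0,"rz":0,"grip":0.3},
  {"dx":0,"dy":0,"dz":0,"rx":0,"ry":0,"rz":0,"grip":0.3},
  {"dx":0,"dy":0,"dz":0,"rx":0,"ry":0,"rz":0,"grip":0.3},
])

```text
clock: 6.7
position: [0.6537, -0.2328, 0.1192]
eef_rot: [-3.141, 0.001, 0.433]
force: [0.5, 1.7, -1.2]
opening: 0.478
grip_force: 40.9
```

```bash
python3 - <<'E'
from h import *
f=grab('wrist'); save(f,'w4.png'); T=tool(); print(T.round(3)[:3,3],find(f,'stand_medium'))
S=[.6569,-.2314]; print(rimfit(f,S,.0425,.012),rimfit(f,S,.0505,.012),rimfit(f,T[:2,3],.021,T[2,3]+.028))
im=f['image'][:,:,::-1].copy()
for rr,c in((.0425,(0,255,0)),(.0505,(0,0,255))):
  for t in np.linspace(0,6.28,100):
    u,v=proj(f,[S[0]+rr*np.cos(t),S[1]+rr*np.sin(t),.012]).astype(int); cv2.circle(im,(u,v),0,c,-1)
cv2.imwrite('pics/w4o.png',im)
E
```

```text
[ 0.654 -0.233  0.119] [(array([ 0.6896, -0.2119,  0.0066]), 0.7)]
u 225.4-331.0 v 149.0-251.2 u 215.5-340.9 v 138.4-259.9 u 227.5-331.5 v 247.9-339.4
```

View pics/w4o.png

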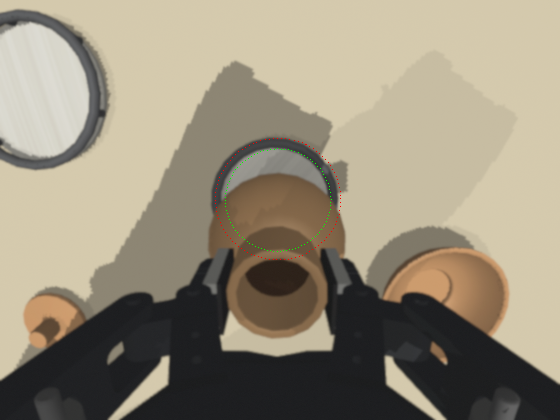

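Request:
jog_arm([
  {"dx":0.04,"dy":0.08,"dz":0,"rx":0,"ry":0,"rz":0,"grip":0.3},
  {"dx":0,"dy":0,"dz":-0.3,"rx":0,"ry":0,"rz":0,"grip":0.3},
  {"dx":0,"dy":0,"dz":-0.3,"rx":0,"ry":0,"rz":0,"grip":0.3},
  {"dx":0,"dy":0,"dz":-0.2,"rx":0,"ry":0,"rz":0,"grip":0.3},
  {"dx":0,"dy":0,"dz":-0.15,"rx":0,"ry":0,"rz":0,"grip":0.3},
  {"dx":0,"dy":0,"dz":-0.05,"rx":0,"ry":0,"rz":0,"grip":0.3},
  {"dx":0,"dy":0,"dz":0,"rx":0,"ry":0,"rz":0,"grip":0.3},
  {"dx":0,"dy":0,"dz":0,"rx":0,"ry":0,"rz":0,"grip":0.3},
])

```text
clock: 7.6
position: [0.6569, -0.2288, 0.0796]
eef_rot: [3.141, -0.0, 0.434]
force: [0.4, 0.5, -1.6]
opening: 0.48
grip_force: 40.9
```

Request:
jog_arm([
  {"dx":-0.03,"dy":-0.01,"dz":-0.04,"rx":0,"ry":0,"rz":0,"grip":0.3},
  {"dx":0,"dy":0,"dz":-0.04,"rx":0,"ry":0,"rz":0,"grip":0.3},
  {"dx":0,"dy":0,"dz":-0.03,"rx":0,"ry":0,"rz":0,"grip":0.3},
  {"dx":0,"dy":0,"dz":0,"rx":0,"ry":0,"rz":0,"grip":0.3},
  {"dx":0,"dy":0,"dz":0,"rx":0,"ry":0,"rz":0,"grip":0.3},
])

```text
clock: 8.1
position: [0.6557, -0.2291, 0.0752]
eef_rot: [3.141, -0.001, 0.434]
force: [-0.0, 0.5, -0.2]
opening: 0.483
grip_force: 41.1
```

Request:
jog_arm([
  {"dx":0,"dy":0,"dz":0,"rx":0,"ry":0,"rz":0,"grip":0.55},
  {"dx":0,"dy":0,"dz":0,"rx":0,"ry":0,"rz":0,"grip":0.7},
  {"dx":0,"dy":0,"dz":0,"rx":0,"ry":0,"rz":0,"grip":0.85},
  {"dx":0,"dy":0,"dz":0,"rx":0,"ry":0,"rz":0,"grip":1},
  {"dx":0,"dy":0,"dz":0.5,"rx":0,"ry":0,"rz":0,"grip":1},
  {"dx":0,"dy":0,"dz":1,"rx":0,"ry":0,"rz":0,"grip":1},
  {"dx":0,"dy":0,"dz":1,"rx":0,"ry":0,"rz":0,"grip":1},
  {"dx":0,"dy":0,"dz":1,"rx":0,"ry":0,"rz":0,"grip":1},
])

```text
clock: 8.9
position: [0.6553, -0.2291, 0.2164]
eef_rot: [-3.141, 0.0, 0.434]
force: [1.1, -0.7, -0.5]
opening: 0.997
grip_force: 0.0
```

Request:
jog_arm([
  {"dx":-0.6,"dy":0.9,"dz":0.7,"rx":0,"ry":0,"rz":0,"grip":1},
  {"dx":-0.6,"dy":0.9,"dz":0,"rx":0,"ry":0,"rz":0,"grip":1},
  {"dx":-0.6,"dy":0.9,"dz":0,"rx":0,"ry":0,"rz":0,"grip":1},
  {"dx":-0.6,"dy":0.9,"dz":0,"rx":0,"ry":0,"rz":0,"grip":1},
  {"dx":-0.6,"dy":0.9,"dz":0,"rx":0,"ry":0,"rz":0,"grip":1},
  {"dx":-0.7,"dy":0.9,"dz":0,"rx":0,"ry":0,"rz":0,"grip":1},
  {"dx":-0.7,"dy":1,"dz":0,"rx":0,"ry":0,"rz":0,"grip":1},
  {"dx":-0.6,"dy":1,"dz":0,"rx":0,"ry":0,"rz":0,"grip":1},
])

```text
clock: 9.7
position: [0.4546, 0.067, 0.2423]
eef_rot: [3.141, -0.0, 0.433]
force: [0.2, 0.8, 0.1]
opening: 1.002
grip_force: 0.0
```

Request:
jog_arm([
  {"dx":0,"dy":0,"dz":0,"rx":0,"ry":0,"rz":0,"grip":1},
  {"dx":0,"dy":0,"dz":0,"rx":0,"ry":0,"rz":0,"grip":1},
  {"dx":0,"dy":0,"dz":0,"rx":0,"ry":0,"rz":0,"grip":1},
  {"dx":0,"dy":0,"dz":0,"rx":0,"ry":0,"rz":0,"grip":1},
])

```text
clock: 10.1
position: [0.4568, 0.0646, 0.2419]
eef_rot: [3.141, 0.0, 0.431]
force: [0.2, 0.5, -0.8]
opening: 1.003
grip_force: 0.0
```

```bash
cat >> h.py <<'E'
def overlay(f,items,name):
    im=f['image'][:,:,::-1].copy()
    for x,y,z,rr in items:
      for t in np.linspace(0,6.28,120):
        u,v=proj(f,[x+rr*np.cos(t),y+rr*np.sin(t),z]).round().astype(int); cv2.circle(im,(u,v),0,(0,255,0),-1)
    cv2.imwrite('pics/'+name,im)
    return im
E
python3 - <<'E'
from h import *
f=grab('wrist'); t=grab('top'); print(tool()[:3,3])
a=overlay(f,[(.4572,.0738,.122,.028),(.4572,.0738,.048,.054)],'a.png')
b=overlay(t,[(.656,-.229,.012,.0505),(.656,-.229,.103,.021),(.6556,-.0235,.012,.0595),(.6467,.1895,.012,.042)],'b.png')
b=cv2.resize(b[140:230,180:410],None,fx=2.43,fy=2.43); c=np.zeros((420+b.shape[0],560,3),np.uint8); c[:420]=a; c[420:,:b.shape[1]]=b[:,:560]
cv2.imwrite('pics/c.png',c[50:650])
E
```

```text
[0.45665307 0.06483767 0.24180249]
```

View pics/c.png

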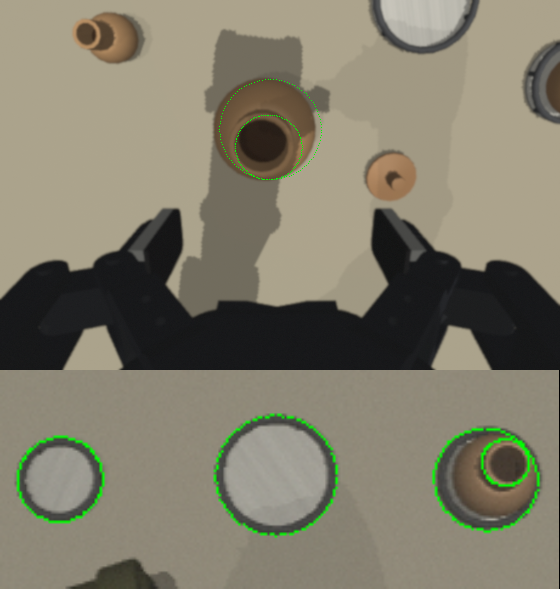

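Request:
jog_arm([
  {"dx":-0.02,"dy":0.28,"dz":0,"rx":0,"ry":0,"rz":0,"grip":1},
  {"dx":0,"dy":0,"dz":-0.8,"rx":0,"ry":0,"rz":0,"grip":1},
  {"dx":0,"dy":0,"dz":-0.8,"rx":0,"ry":0,"rz":0,"grip":1},
  {"dx":0,"dy":0,"dz":-0.6,"rx":0,"ry":0,"rz":0,"grip":1},
  {"dx":0,"dy":0,"dz":-0.5,"rx":0,"ry":0,"rz":0,"grip":1},
  {"dx":0,"dy":0,"dz":-0.3,"rx":0,"ry":0,"rz":0,"grip":1},
  {"dx":0,"dy":0,"dz":0,"rx":0,"ry":0,"rz":0,"grip":1},
  {"dx":0,"dy":0,"dz":0,"rx":0,"ry":0,"rz":0,"grip":1},
])

```text
clock: 11.0
position: [0.4555, 0.0776, 0.1222]
eef_rot: [-3.141, 0.0, 0.434]
force: [-0.1, -0.3, -0.0]
opening: 0.999
grip_force: 0.0
```

```bash
python3 - <<'E'
from h import *
f=grab('wrist'); T=tool(); print(T[:3,3])
overlay(f,[(*T[:2,3],.122,.028)],'d.png')
E
```

```text
[0.45584248 0.07748908 0.12258665]
```

View pics/d.png

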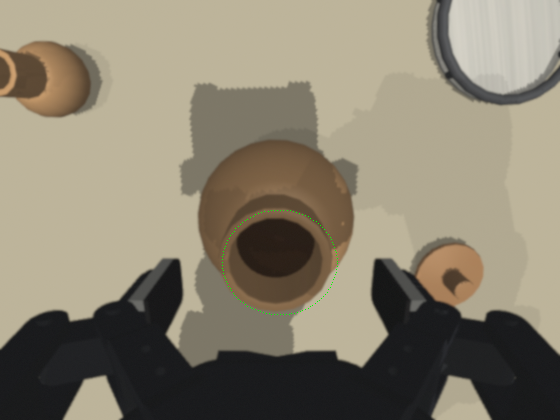

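Request:
jog_arm([
  {"dx":0.03,"dy":0.05,"dz":-0.3,"rx":0,"ry":0,"rz":0,"grip":1},
  {"dx":0,"dy":0,"dz":-0.3,"rx":0,"ry":0,"rz":0,"grip":1},
  {"dx":0,"dy":0,"dz":-0.14,"rx":0,"ry":0,"rz":0,"grip":1},
  {"dx":0,"dy":0,"dz":0,"rx":0,"ry":0,"rz":0,"grip":1},
  {"dx":0,"dy":0,"dz":0,"rx":0,"ry":0,"rz":0,"grip":0.8},
  {"dx":0,"dy":0,"dz":0,"rx":0,"ry":0,"rz":0,"grip":0.7},
  {"dx":0,"dy":0,"dz":0,"rx":0,"ry":0,"rz":0,"grip":0.6},
  {"dx":0,"dy":0,"dz":0,"rx":0,"ry":0,"rz":0,"grip":0.45},
])

```text
clock: 11.85
position: [0.4569, 0.0792, 0.0932]
eef_rot: [3.141, -0.001, 0.434]
force: [-1.6, 0.7, 4.6]
opening: 0.64
grip_force: 41.9
```

Request:
jog_arm([
  {"dx":0,"dy":0,"dz":0,"rx":0,"ry":0,"rz":0,"grip":0.45},
  {"dx":0,"dy":0,"dz":0,"rx":0,"ry":0,"rz":0,"grip":0.45},
  {"dx":0,"dy":0,"dz":0,"rx":0,"ry":0,"rz":0,"grip":0.45},
], grip_force=50)

```text
clock: 12.15
position: [0.4569, 0.0792, 0.0932]
eef_rot: [3.141, -0.001, 0.434]
force: [-0.4, -0.0, 6.5]
opening: 0.636
grip_force: 51.2
```

Request:
jog_arm([
  {"dx":0,"dy":0,"dz":0.1,"rx":0,"ry":0,"rz":0,"grip":0.45},
  {"dx":0,"dy":0,"dz":0.2,"rx":0,"ry":0,"rz":0,"grip":0.45},
  {"dx":0,"dy":0,"dz":0.4,"rx":0,"ry":0,"rz":0,"grip":0.45},
  {"dx":0,"dy":0,"dz":0.5,"rx":0,"ry":0,"rz":0,"grip":0.45},
  {"dx":0,"dy":0,"dz":0,"rx":0,"ry":0,"rz":0,"grip":0.45},
  {"dx":0,"dy":0,"dz":0,"rx":0,"ry":0,"rz":0,"grip":0.45},
])

```text
clock: 12.75
position: [0.4567, 0.0789, 0.1405]
eef_rot: [3.141, -0.001, 0.433]
force: [0.0, -0.3, -3.4]
opening: 0.636
grip_force: 53.5
```

Request:
jog_arm([
  {"dx":0.7,"dy":-0.36,"dz":0,"rx":0,"ry":0,"rz":0,"grip":0.45},
  {"dx":0.7,"dy":-0.36,"dz":0,"rx":0,"ry":0,"rz":0,"grip":0.45},
  {"dx":0.7,"dy":-0.36,"dz":0,"rx":0,"ry":0,"rz":0,"grip":0.45},
  {"dx":0.7,"dy":-0.36,"dz":0,"rx":0,"ry":0,"rz":0,"grip":0.45},
  {"dx":0.7,"dy":-0.36,"dz":0,"rx":0,"ry":0,"rz":0,"grip":0.45},
  {"dx":0.7,"dy":-0.36,"dz":0,"rx":0,"ry":0,"rz":0,"grip":0.45},
  {"dx":0.5,"dy":-0.25,"dz":0,"rx":0,"ry":0,"rz":0,"grip":0.45},
  {"dx":0.23,"dy":-0.06,"dz":0,"rx":0,"ry":0,"rz":0,"grip":0.45},
])

```text
clock: 13.55
position: [0.6546, -0.0219, 0.1382]
eef_rot: [3.142, 0.002, 0.431]
force: [0.2, 0.5, -3.7]
opening: 0.638
grip_force: 53.7
```

Request:
jog_arm([
  {"dx":0,"dy":0,"dz":0,"rx":0,"ry":0,"rz":0,"grip":0.45},
  {"dx":0,"dy":0,"dz":0,"rx":0,"ry":0,"rz":0,"grip":0.45},
  {"dx":0,"dy":0,"dz":0,"rx":0,"ry":0,"rz":0,"grip":0.45},
  {"dx":0,"dy":0,"dz":0,"rx":0,"ry":0,"rz":0,"grip":0.45},
])

```text
clock: 13.95
position: [0.653, -0.019, 0.1407]
eef_rot: [-3.141, 0.0, 0.435]
force: [0.7, -0.7, -3.2]
opening: 0.635
grip_force: 53.7
```

```bash
python3 - <<'E'
from h import *
f=grab('wrist'); T=tool(); print(T[:3,3].round(4))
overlay(f,[(*T[:2,3],T[2,3]+.0288,.028),(.655,-.021,.012,.0595),(.655,-.021,.012,.0515)],'e.png')
E
```

```text
[ 0.6532 -0.0193  0.1408]
```

View pics/e.png

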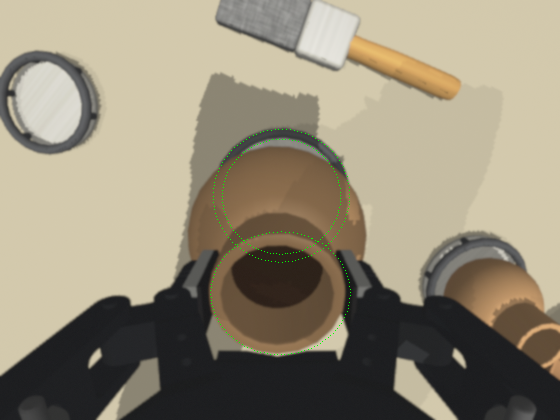

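Request:
jog_arm([
  {"dx":0.02,"dy":-0.04,"dz":0,"rx":0,"ry":0,"rz":0,"grip":0.45},
  {"dx":0,"dy":0,"dz":-0.3,"rx":0,"ry":0,"rz":0,"grip":0.45},
  {"dx":0,"dy":0,"dz":-0.3,"rx":0,"ry":0,"rz":0,"grip":0.45},
  {"dx":0,"dy":0,"dz":-0.2,"rx":0,"ry":0,"rz":0,"grip":0.45},
  {"dx":0,"dy":0,"dz":-0.1,"rx":0,"ry":0,"rz":0,"grip":0.45},
  {"dx":0,"dy":0,"dz":-0.05,"rx":0,"ry":0,"rz":0,"grip":0.45},
  {"dx":0,"dy":0,"dz":0,"rx":0,"ry":0,"rz":0,"grip":0.45},
  {"dx":0,"dy":0,"dz":0,"rx":0,"ry":0,"rz":0,"grip":0.45},
])

```text
clock: 14.8
position: [0.6549, -0.0213, 0.1028]
eef_rot: [3.141, -0.001, 0.434]
force: [0.1, -1.2, -3.5]
opening: 0.636
grip_force: 53.7
```

Request:
jog_arm([
  {"dx":0,"dy":0,"dz":-0.05,"rx":0,"ry":0,"rz":0,"grip":0.45},
  {"dx":0,"dy":0,"dz":-0.05,"rx":0,"ry":0,"rz":0,"grip":0.45},
  {"dx":0,"dy":0,"dz":-0.04,"rx":0,"ry":0,"rz":0,"grip":0.45},
  {"dx":0,"dy":0,"dz":0,"rx":0,"ry":0,"rz":0,"grip":0.45},
  {"dx":0,"dy":0,"dz":0,"rx":0,"ry":0,"rz":0,"grip":0.45},
])

```text
clock: 15.3
position: [0.6548, -0.0213, 0.0974]
eef_rot: [3.141, -0.001, 0.434]
force: [-2.3, 0.1, 3.3]
opening: 0.638
grip_force: 54.2
```

Request:
jog_arm([
  {"dx":0,"dy":0,"dz":0,"rx":0,"ry":0,"rz":0,"grip":0.68},
  {"dx":0,"dy":0,"dz":0,"rx":0,"ry":0,"rz":0,"grip":0.8},
  {"dx":0,"dy":0,"dz":0,"rx":0,"ry":0,"rz":0,"grip":1},
  {"dx":0,"dy":0,"dz":0,"rx":0,"ry":0,"rz":0,"grip":1},
  {"dx":0,"dy":0,"dz":0.5,"rx":0,"ry":0,"rz":0,"grip":1},
  {"dx":0,"dy":0,"dz":1,"rx":0,"ry":0,"rz":0,"grip":1},
  {"dx":0,"dy":0,"dz":1,"rx":0,"ry":0,"rz":0,"grip":1},
  {"dx":0,"dy":0,"dz":0.5,"rx":0,"ry":0,"rz":0,"grip":1},
])

```text
clock: 16.1
position: [0.6559, -0.0211, 0.2207]
eef_rot: [3.14, -0.005, 0.434]
force: [0.8, 0.2, -0.1]
opening: 1.002
grip_force: 0.0
```

Request:
jog_arm([
  {"dx":-0.57,"dy":0.9,"dz":0,"rx":0,"ry":0,"rz":0,"grip":1},
  {"dx":-0.57,"dy":0.9,"dz":0,"rx":0,"ry":0,"rz":0,"grip":1},
  {"dx":-0.57,"dy":0.9,"dz":0,"rx":0,"ry":0,"rz":0,"grip":1},
  {"dx":-0.57,"dy":0.9,"dz":0,"rx":0,"ry":0,"rz":0,"grip":1},
  {"dx":-0.57,"dy":0.9,"dz":-0.3,"rx":0,"ry":0,"rz":0,"grip":1},
  {"dx":-0.57,"dy":0.9,"dz":-0.5,"rx":0,"ry":0,"rz":0,"grip":1},
  {"dx":-0.57,"dy":0.9,"dz":-0.6,"rx":0,"ry":0,"rz":0,"grip":1},
  {"dx":-0.54,"dy":0.9,"dz":-0.6,"rx":0,"ry":0,"rz":0,"grip":1},
])

```text
clock: 16.9
position: [0.4725, 0.2679, 0.1365]
eef_rot: [-3.141, -0.001, 0.433]
force: [1.0, -0.4, -0.3]
opening: 1.0
grip_force: 0.0
```

Request:
jog_arm([
  {"dx":0,"dy":0,"dz":0,"rx":0,"ry":0,"rz":0,"grip":1},
  {"dx":0,"dy":0,"dz":0,"rx":0,"ry":0,"rz":0,"grip":1},
  {"dx":0,"dy":0,"dz":0,"rx":0,"ry":0,"rz":0,"grip":1},
  {"dx":0,"dy":0,"dz":0,"rx":0,"ry":0,"rz":0,"grip":1},
  {"dx":0,"dy":0,"dz":0,"rx":0,"ry":0,"rz":0,"grip":1},
])

```text
clock: 17.4
position: [0.4744, 0.2656, 0.1373]
eef_rot: [3.141, -0.001, 0.431]
force: [-1.2, -0.7, -0.2]
opening: 1.0
grip_force: 0.0
```

```bash
python3 - <<'E'
from h import *
f=grab('wrist'); T=tool(); print(T[:3,3].round(4))
a=overlay(f,[(*T[:2,3],.076,.014)],'f.png')
t=grab('top'); b=overlay(t,[(.6545,-.0205,.012,.0595),(.655,-.0205,.126,.028)],'g.png')
b=cv2.resize(b[140:230,240:410],None,fx=2,fy=2); c=np.zeros((600,560,3),np.uint8); c[:420]=a; c[420:,:b.shape[1]]=b
cv2.imwrite('pics/g.png',c)
E
```

```text
[0.4742 0.2658 0.1372]
```

View pics/g.png

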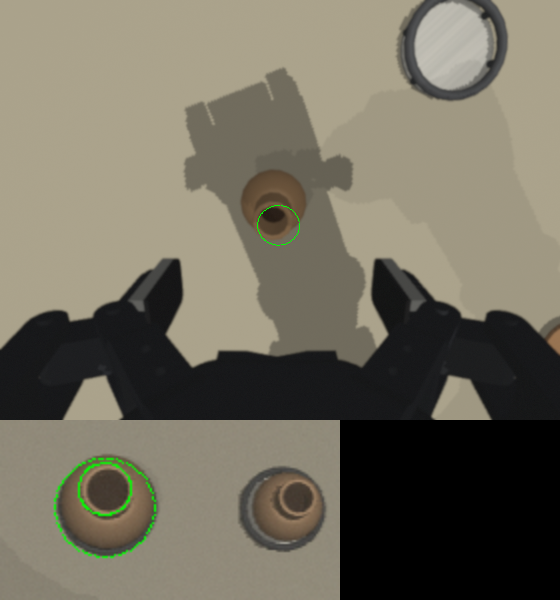

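Request:
jog_arm([
  {"dx":0.09,"dy":0.13,"dz":-0.5,"rx":0,"ry":0,"rz":0,"grip":1},
  {"dx":0,"dy":0,"dz":-0.5,"rx":0,"ry":0,"rz":0,"grip":1},
  {"dx":0,"dy":0,"dz":-0.4,"rx":0,"ry":0,"rz":0,"grip":1},
  {"dx":0,"dy":0,"dz":0,"rx":0,"ry":0,"rz":0,"grip":1},
  {"dx":0,"dy":0,"dz":0,"rx":0,"ry":0,"rz":0,"grip":1},
  {"dx":0,"dy":0,"dz":0,"rx":0,"ry":0,"rz":0,"grip":1},
])

```text
clock: 18.1
position: [0.4776, 0.2721, 0.0818]
eef_rot: [-3.141, -0.002, 0.434]
force: [1.0, -0.3, 0.7]
opening: 1.0
grip_force: 0.0
```

```bash
python3 - <<'E'
from h import *
f=grab('wrist'); T=tool(); print(T[:3,3].round(4))
overlay(f,[(*T[:2,3],.076,.014)],'i.png')
E
```

```text
[0.4776 0.2721 0.0819]
```

View pics/i.png

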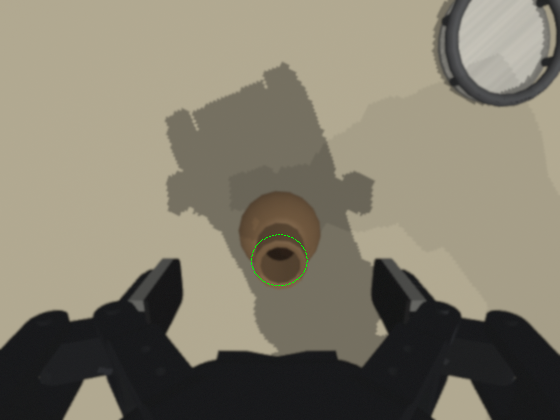

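Request:
jog_arm([
  {"dx":0,"dy":0,"dz":-0.4,"rx":0,"ry":0,"rz":0,"grip":1},
  {"dx":0,"dy":0,"dz":-0.4,"rx":0,"ry":0,"rz":0,"grip":1},
  {"dx":0,"dy":0,"dz":0,"rx":0,"ry":0,"rz":0,"grip":0.7},
  {"dx":0,"dy":0,"dz":0,"rx":0,"ry":0,"rz":0,"grip":0.55},
  {"dx":0,"dy":0,"dz":0,"rx":0,"ry":0,"rz":0,"grip":0.45},
  {"dx":0,"dy":0,"dz":0,"rx":0,"ry":0,"rz":0,"grip":0.38},
  {"dx":0,"dy":0,"dz":0,"rx":0,"ry":0,"rz":0,"grip":0.3},
  {"dx":0,"dy":0,"dz":0,"rx":0,"ry":0,"rz":0,"grip":0.2},
], grip_force=35)

```text
clock: 18.95
position: [0.4776, 0.2721, 0.0497]
eef_rot: [-3.142, -0.002, 0.434]
force: [0.1, -1.2, 7.0]
opening: 0.321
grip_force: 34.3
```

Request:
jog_arm([
  {"dx":0,"dy":0,"dz":0,"rx":0,"ry":0,"rz":0,"grip":0.2},
  {"dx":0,"dy":0,"dz":0,"rx":0,"ry":0,"rz":0,"grip":0.2},
  {"dx":0,"dy":0,"dz":0,"rx":0,"ry":0,"rz":0,"grip":0.2},
])

```text
clock: 19.25
position: [0.4776, 0.2721, 0.0497]
eef_rot: [-3.142, -0.002, 0.434]
force: [-0.6, -0.1, 6.2]
opening: 0.317
grip_force: 34.3
```

Request:
jog_arm([
  {"dx":0,"dy":0,"dz":0.1,"rx":0,"ry":0,"rz":0,"grip":0.2},
  {"dx":0,"dy":0,"dz":0.3,"rx":0,"ry":0,"rz":0,"grip":0.2},
  {"dx":0,"dy":0,"dz":0.5,"rx":0,"ry":0,"rz":0,"grip":0.2},
  {"dx":0,"dy":0,"dz":0.2,"rx":0,"ry":0,"rz":0,"grip":0.2},
  {"dx":0.3,"dy":-0.14,"dz":0,"rx":0,"ry":0,"rz":0,"grip":0.2},
  {"dx":0.7,"dy":-0.33,"dz":0,"rx":0,"ry":0,"rz":0,"grip":0.2},
  {"dx":0.7,"dy":-0.33,"dz":0,"rx":0,"ry":0,"rz":0,"grip":0.2},
  {"dx":0.7,"dy":-0.33,"dz":0,"rx":0,"ry":0,"rz":0,"grip":0.2},
])

```text
clock: 20.05
position: [0.5746, 0.225, 0.0922]
eef_rot: [3.141, 0.001, 0.433]
force: [1.2, -0.5, -0.6]
opening: 0.319
grip_force: 34.5
```

Request:
jog_arm([
  {"dx":0.7,"dy":-0.33,"dz":0,"rx":0,"ry":0,"rz":0,"grip":0.2},
  {"dx":0.7,"dy":-0.33,"dz":0,"rx":0,"ry":0,"rz":0,"grip":0.2},
  {"dx":0.4,"dy":-0.2,"dz":0,"rx":0,"ry":0,"rz":0,"grip":0.2},
  {"dx":0,"dy":0,"dz":0,"rx":0,"ry":0,"rz":0,"grip":0.2},
  {"dx":0,"dy":0,"dz":0,"rx":0,"ry":0,"rz":0,"grip":0.2},
  {"dx":0,"dy":0,"dz":0,"rx":0,"ry":0,"rz":0,"grip":0.2},
  {"dx":0,"dy":0,"dz":0,"rx":0,"ry":0,"rz":0,"grip":0.2},
  {"dx":0,"dy":0,"dz":0,"rx":0,"ry":0,"rz":0,"grip":0.2},
])

```text
clock: 20.85
position: [0.6444, 0.1929, 0.093]
eef_rot: [-3.141, -0.0, 0.435]
force: [0.6, -0.4, -0.6]
opening: 0.322
grip_force: 34.5
```

```bash
python3 - <<'E'
from h import *
f=grab('wrist'); T=tool(); print(T[:3,3].round(4),r.read_state()['force'])
overlay(f,[(*T[:2,3],T[2,3]+.0263,.014),(.646,.192,.012,.034),(.646,.192,.012,.042)],'j.png')
E
```

```text
[0.6446 0.1928 0.0931] [ 0.46752348  0.28594563 -0.29180682]
```

View pics/j.png

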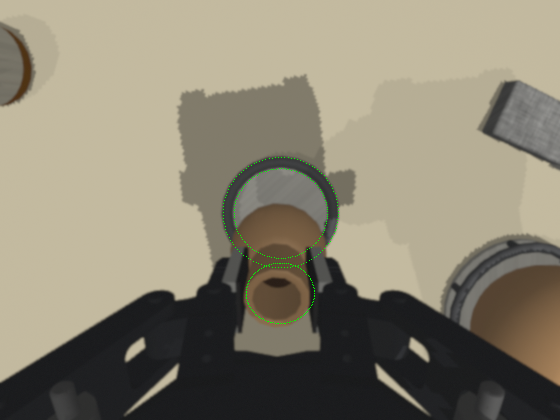

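Request:
jog_arm([
  {"dx":0.04,"dy":-0.04,"dz":0,"rx":0,"ry":0,"rz":0,"grip":0.2},
  {"dx":0,"dy":0,"dz":-0.3,"rx":0,"ry":0,"rz":0,"grip":0.2},
  {"dx":0,"dy":0,"dz":-0.3,"rx":0,"ry":0,"rz":0,"grip":0.2},
  {"dx":0,"dy":0,"dz":-0.2,"rx":0,"ry":0,"rz":0,"grip":0.2},
  {"dx":0,"dy":0,"dz":-0.1,"rx":0,"ry":0,"rz":0,"grip":0.2},
  {"dx":0,"dy":0,"dz":0,"rx":0,"ry":0,"rz":0,"grip":0.2},
  {"dx":0,"dy":0,"dz":0,"rx":0,"ry":0,"rz":0,"grip":0.2},
  {"dx":0,"dy":0,"dz":0,"rx":0,"ry":0,"rz":0,"grip":0.2},
])

```text
clock: 21.7
position: [0.6469, 0.1908, 0.0573]
eef_rot: [-3.142, -0.001, 0.434]
force: [0.6, 0.2, -0.8]
opening: 0.321
grip_force: 34.5
```

Request:
jog_arm([
  {"dx":0,"dy":0,"dz":-0.05,"rx":0,"ry":0,"rz":0,"grip":0.2},
  {"dx":0,"dy":0,"dz":-0.04,"rx":0,"ry":0,"rz":0,"grip":0.2},
  {"dx":0,"dy":0,"dz":0,"rx":0,"ry":0,"rz":0,"grip":0.2},
  {"dx":0,"dy":0,"dz":0,"rx":0,"ry":0,"rz":0,"grip":0.2},
  {"dx":0,"dy":0,"dz":0,"rx":0,"ry":0,"rz":0,"grip":0.2},
])

```text
clock: 22.2
position: [0.647, 0.1907, 0.0538]
eef_rot: [3.141, -0.001, 0.434]
force: [-0.1, -0.0, 4.2]
opening: 0.319
grip_force: 34.9
```

Request:
jog_arm([
  {"dx":0,"dy":0,"dz":0,"rx":0,"ry":0,"rz":0,"grip":0.4},
  {"dx":0,"dy":0,"dz":0,"rx":0,"ry":0,"rz":0,"grip":0.55},
  {"dx":0,"dy":0,"dz":0,"rx":0,"ry":0,"rz":0,"grip":0.7},
  {"dx":0,"dy":0,"dz":0,"rx":0,"ry":0,"rz":0,"grip":0.8},
  {"dx":0,"dy":0,"dz":0.4,"rx":0,"ry":0,"rz":0,"grip":0.8},
  {"dx":0,"dy":0,"dz":0.8,"rx":0,"ry":0,"rz":0,"grip":0.8},
  {"dx":0,"dy":0,"dz":1,"rx":0,"ry":0,"rz":0,"grip":0.8},
  {"dx":0,"dy":0,"dz":1,"rx":0,"ry":0,"rz":0,"grip":0.8},
])

```text
clock: 23.0
position: [0.6462, 0.1905, 0.1821]
eef_rot: [-3.141, 0.001, 0.434]
force: [0.3, -0.2, -0.2]
opening: 0.801
grip_force: 0.0
```

Request:
jog_arm([
  {"dx":-0.59,"dy":-0.88,"dz":0.5,"rx":0,"ry":0,"rz":0,"grip":0.8},
  {"dx":-0.58,"dy":-0.88,"dz":0,"rx":0,"ry":0,"rz":0,"grip":0.8},
  {"dx":-0.58,"dy":-0.88,"dz":0,"rx":0,"ry":0,"rz":0,"grip":0.8},
  {"dx":-0.58,"dy":-0.88,"dz":0,"rx":0,"ry":0,"rz":0,"grip":0.8},
  {"dx":-0.58,"dy":-0.87,"dz":0,"rx":0,"ry":0,"rz":0,"grip":0.8},
  {"dx":-0.58,"dy":-0.87,"dz":-0.5,"rx":0,"ry":0,"rz":0,"grip":0.8},
  {"dx":-0.58,"dy":-0.87,"dz":-0.8,"rx":0,"ry":0,"rz":0,"grip":0.8},
  {"dx":-0.58,"dy":-0.87,"dz":-0.8,"rx":0,"ry":0,"rz":0,"grip":0.8},
])

```text
clock: 23.8
position: [0.4623, -0.0872, 0.1203]
eef_rot: [3.14, -0.002, 0.434]
force: [1.9, -1.2, -0.7]
opening: 0.794
grip_force: 0.0
```

Request:
jog_arm([
  {"dx":0,"dy":0,"dz":0,"rx":0,"ry":0,"rz":0,"grip":0.8},
  {"dx":0,"dy":0,"dz":0,"rx":0,"ry":0,"rz":0,"grip":0.8},
  {"dx":0,"dy":0,"dz":0,"rx":0,"ry":0,"rz":0,"grip":0.8},
  {"dx":0,"dy":0,"dz":0,"rx":0,"ry":0,"rz":0,"grip":0.8},
  {"dx":0,"dy":0,"dz":0,"rx":0,"ry":0,"rz":0,"grip":0.8},
])

```text
clock: 24.3
position: [0.4638, -0.085, 0.121]
eef_rot: [3.141, -0.001, 0.436]
force: [0.3, 0.3, 0.0]
opening: 0.802
grip_force: 0.0
```

```bash
cat > lid.py <<'E'
from h import *
f=grab('wrist'); T=tool(); print(T[:3,3].round(4))
d=optics.outline_of(f,'lid'); m=d[0]['region'].astype(np.uint8); print(d[0]['confidence'],m.sum())
c=max(cv2.findContours(m,0,1)[0],key=cv2.contourArea); x,y,w,h=cv2.boundingRect(c); e=cv2.fitEllipse(cv2.convexHull(c)); print('bbox',x,x+w,y,y+h,np.round(e[0],1),np.round(e[1],1))
print('disc c',onz(f,*e[0],.0125).round(4)); C=onz(f,*e[0],.0125); print('pred',rimfit(f,C,.032,.0125),find(f,'lid'))
t=grab('top')
# all seated check from top: mouths of pots
for n,P,ri in(('s',[.647,.191,.08],.010),('m',[.656,-.229,.103],.016),('l',[.655,-.021,.126],.0225)): print(n,mouth(t,P,ri,55))
save(f,'l.png'); save(t,'tt.png')
E
python3 lid.py
```

```text
[ 0.4636 -0.0851  0.1209]
0.57 4517
bbox 242 319 172 247 [280.  209.3] [74.6 76.8]
disc c [ 0.4623 -0.0874  0.0125]
pred u 240.7-319.3 v 170.2-245.9 [(array([ 0.4641, -0.0842,  0.0106]), 0.83)]Traceback (most recent call last):
  File "lid.py", line 8, in <module>
    for n,P,ri in(('s',[.647,.191,.08],.010),('m',[.656,-.229,.103],.016),('l',[.655,-.021,.126],.0225)): print(n,mouth(t,P,ri,55))
                                                                                                                  ~~~~~^^^^^^^^^^^
  File "h.py", line 26, in mouth
    c=max(cv2.findContours(m,0,1)[0],key=cv2.contourArea); e=cv2.fitEllipse(c)
                                                             ~~~~~~~~~~~~~~^^^
cv2.error: OpenCV(4.12.0) /io/opencv/modules/imgproc/src/shapedescr.cpp:361: error: (-201:Incorrect size of input array) There should be at least 5 points to fit the ellipse in function 'fitEllipseNoDirect'
```

Request:
jog_arm([
  {"dx":-0.02,"dy":-0.08,"dz":-0.6,"rx":0,"ry":0,"rz":0,"grip":0.7},
  {"dx":0,"dy":0,"dz":-0.6,"rx":0,"ry":0,"rz":0,"grip":0.7},
  {"dx":0,"dy":0,"dz":-0.6,"rx":0,"ry":0,"rz":0,"grip":0.6},
  {"dx":0,"dy":0,"dz":-0.4,"rx":0,"ry":0,"rz":0,"grip":0.6},
  {"dx":0,"dy":0,"dz":-0.2,"rx":0,"ry":0,"rz":0,"grip":0.6},
  {"dx":0,"dy":0,"dz":-0.1,"rx":0,"ry":0,"rz":0,"grip":0.6},
  {"dx":0,"dy":0,"dz":0,"rx":0,"ry":0,"rz":0,"grip":0.6},
  {"dx":0,"dy":0,"dz":0,"rx":0,"ry":0,"rz":0,"grip":0.6},
], grip_force=25)

```text
clock: 25.3
position: [0.4626, -0.0891, 0.0211]
eef_rot: [3.141, -0.001, 0.434]
force: [0.1, -0.1, -0.7]
opening: 0.599
grip_force: 0.0
```

```bash
python3 - <<'E'
from h import *
print(r.read_state()['position'],r.read_state()['force']); t=grab('top')
a=overlay(t,[(.647,.191,.012,.042),(.647,.191,.08,.014),(.656,-.229,.103,.021),(.656,-.229,.012,.0505),(.655,-.021,.126,.028),(.655,-.021,.012,.0595)],'k.png')
print([[n,find(t,n)] for n in('pot_small','pot_medium','pot_large')])
a=cv2.resize(a[140:230,170:420],None,fx=2.24,fy=2.24); f=grab('wrist')
c=np.zeros((600,560,3),np.uint8); c[:a.shape[0],:a.shape[1]]=a; c[210:]=f['image'][30:,:,::-1]; cv2.imwrite('pics/k.png',c)
E
```

```text
[ 0.46259134 -0.0891      0.02107507] [ 0.14764291 -0.12876273 -0.73110565]
[['pot_small', [(array([0.6429, 0.1828, 0.0486]), 0.69)]], ['pot_medium', [(array([ 0.6494, -0.2259,  0.0655]), 0.62)]], ['pot_large', [(array([ 0.6441, -0.0229,  0.0956]), 0.77)]]]
```

View pics/k.png

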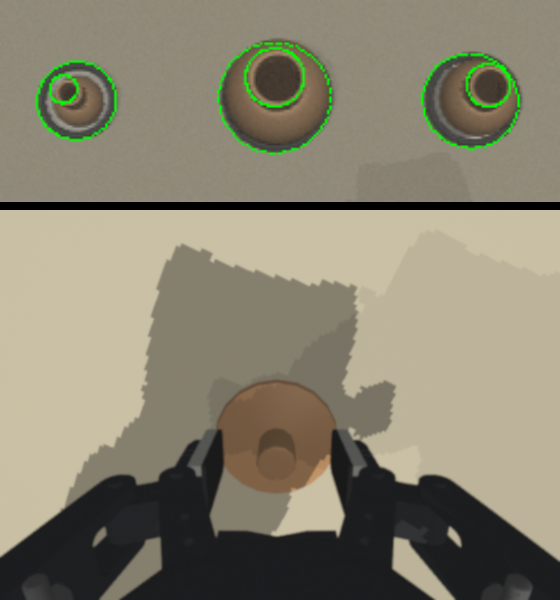

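Request:
jog_arm([
  {"dx":0,"dy":0,"dz":-0.09,"rx":0,"ry":0,"rz":0,"grip":0.6},
  {"dx":0,"dy":0,"dz":0,"rx":0,"ry":0,"rz":0,"grip":0.5},
  {"dx":0,"dy":0,"dz":0,"rx":0,"ry":0,"rz":0,"grip":0.4},
  {"dx":0,"dy":0,"dz":0,"rx":0,"ry":0,"rz":0,"grip":0.32},
  {"dx":0,"dy":0,"dz":0,"rx":0,"ry":0,"rz":0,"grip":0.26},
  {"dx":0,"dy":0,"dz":0,"rx":0,"ry":0,"rz":0,"grip":0.2},
  {"dx":0,"dy":0,"dz":0,"rx":0,"ry":0,"rz":0,"grip":0.1},
  {"dx":0,"dy":0,"dz":0,"rx":0,"ry":0,"rz":0,"grip":0.1},
])

```text
clock: 26.35
position: [0.4621, -0.089, 0.017]
eef_rot: [-3.142, -0.0, 0.434]
force: [-1.1, -0.4, 3.1]
opening: 0.196
grip_force: 24.4
```

Request:
jog_arm([
  {"dx":0,"dy":0,"dz":0,"rx":0,"ry":0,"rz":0,"grip":0.1},
  {"dx":0,"dy":0,"dz":0,"rx":0,"ry":0,"rz":0,"grip":0.1},
  {"dx":0,"dy":0,"dz":0.1,"rx":0,"ry":0,"rz":0,"grip":0.1},
  {"dx":0,"dy":0,"dz":0.3,"rx":0,"ry":0,"rz":0,"grip":0.1},
  {"dx":0,"dy":0,"dz":0.6,"rx":0,"ry":0,"rz":0,"grip":0.1},
  {"dx":0,"dy":0,"dz":0.8,"rx":0,"ry":0,"rz":0,"grip":0.1},
  {"dx":0,"dy":0,"dz":0.8,"rx":0,"ry":0,"rz":0,"grip":0.1},
  {"dx":0,"dy":0,"dz":0.6,"rx":0,"ry":0,"rz":0,"grip":0.1},
])

```text
clock: 27.15
position: [0.4623, -0.0891, 0.1468]
eef_rot: [3.141, -0.001, 0.434]
force: [1.2, 0.3, -1.2]
opening: 0.198
grip_force: 24.4
```

Request:
jog_arm([
  {"dx":0,"dy":0,"dz":0.6,"rx":0,"ry":0,"rz":0,"grip":0.1},
  {"dx":0,"dy":0,"dz":0,"rx":0,"ry":0,"rz":0,"grip":0.1},
  {"dx":0,"dy":0,"dz":0,"rx":0,"ry":0,"rz":0,"grip":0.1},
  {"dx":0,"dy":0,"dz":0,"rx":0,"ry":0,"rz":0,"grip":0.1},
])

```text
clock: 27.55
position: [0.4614, -0.0891, 0.168]
eef_rot: [-3.141, 0.001, 0.434]
force: [0.5, 0.0, 0.1]
opening: 0.198
grip_force: 24.5
```

```bash
python3 - <<'E'
from h import *
f=grab('wrist'); T=tool(); print(T[:3,3].round(4),r.read_state()['force'],r.read_state()['opening'])
d=optics.outline_of(f,'lid')
for x in d[:2]:
    m=x['region'].astype(np.uint8); c=max(cv2.findContours(m,0,1)[0],key=cv2.contourArea); b=cv2.boundingRect(c); print(x['confidence'],'u',b[0],b[0]+b[2],'v',b[1],b[1]+b[3])
for dd in(-.003,0,.003): print(dd,rimfit(f,T[:3,3]+dd*T[:3,0],.032,T[2,3]-.0175+.0105))
save(f,'m.png')
E
```

```text
[ 0.4614 -0.089   0.1678] [ 0.29850935  0.1437529  -0.68222944] 0.19883751849112535
0.61 u 214 340 v 201 317
-0.003 u 216.2-341.3 v 204.1-318.3
0 u 215.8-341.6 v 198.1-313.5
0.003 u 215.5-342.0 v 192.0-308.7
```

Request:
jog_arm([
  {"dx":0.4,"dy":0.14,"dz":0,"rx":0,"ry":0,"rz":0,"grip":0.1},
  {"dx":0.7,"dy":0.25,"dz":0,"rx":0,"ry":0,"rz":0,"grip":0.1},
  {"dx":0.7,"dy":0.25,"dz":0,"rx":0,"ry":0,"rz":0,"grip":0.1},
  {"dx":0.7,"dy":0.25,"dz":0,"rx":0,"ry":0,"rz":0,"grip":0.1},
  {"dx":0.7,"dy":0.25,"dz":0,"rx":0,"ry":0,"rz":0,"grip":0.1},
  {"dx":0.7,"dy":0.25,"dz":0,"rx":0,"ry":0,"rz":0,"grip":0.1},
  {"dx":0.6,"dy":0.21,"dz":0,"rx":0,"ry":0,"rz":0,"grip":0.1},
  {"dx":0.37,"dy":0.12,"dz":0,"rx":0,"ry":0,"rz":0,"grip":0.1},
])

```text
clock: 28.45
position: [0.6581, -0.0189, 0.1672]
eef_rot: [-3.14, 0.001, 0.435]
force: [-0.3, -0.6, -0.7]
opening: 0.197
grip_force: 24.5
```

Request:
jog_arm([
  {"dx":0,"dy":0,"dz":0,"rx":0,"ry":0,"rz":0,"grip":0.1},
  {"dx":0,"dy":0,"dz":0,"rx":0,"ry":0,"rz":0,"grip":0.1},
  {"dx":0,"dy":0,"dz":0,"rx":0,"ry":0,"rz":0,"grip":0.1},
  {"dx":0,"dy":0,"dz":0,"rx":0,"ry":0,"rz":0,"grip":0.1},
  {"dx":0,"dy":0,"dz":0,"rx":0,"ry":0,"rz":0,"grip":0.1},
])

```text
clock: 28.95
position: [0.6565, -0.0207, 0.1692]
eef_rot: [3.141, 0.0, 0.433]
force: [-0.4, -0.3, -0.9]
opening: 0.196
grip_force: 24.5
```

```bash
python3 - <<'E'
from h import *
f=grab('wrist'); T=tool(); print(T[:3,3].round(4))
for n in('lid','pot_large'):
  for x in optics.outline_of(f,n)[:2]:
    m=x['region'].astype(np.uint8); c=max(cv2.findContours(m,0,1)[0],key=cv2.contourArea); b=cv2.boundingRect(c); print(n,x['confidence'],'u',b[0],b[0]+b[2],'v',b[1],b[1]+b[3])
# sphere silhouette prediction for the globe centre at pot
C=np.array([.6557,-.0209,.052])
for dx,dy in((0,0),(.003,0),(0,.003)):
    P=C+[dx,dy,0]; v=f['W'][:3,3]-P; D=np.linalg.norm(v); n=v/D; q=.054; c=P+n*q*q/D; rr=q*np.sqrt(1-(q/D)**2)
    a=np.cross(n,[0,1,0]); a/=np.linalg.norm(a); b=np.cross(n,a)
    Q=np.array([proj(f,c+rr*(a*np.cos(t)+b*np.sin(t))) for t in np.linspace(0,6.28,90)]); print(dx,dy,Q.min(0).round(1),Q.max(0).round(1))
E
```

```text
[ 0.6566 -0.0207  0.1692]
lid 0.96 u 214 340 v 201 318
pot_large 0.69 u 211 342 v 141 236
0 0 [212.3 138.7] [343.5 269.9]
0.003 0 [213.6 135.3] [345.2 266.9]
0 0.003 [208.8 137.2] [340.2 268.5]
```

Request:
jog_arm([
  {"dx":-0.03,"dy":0,"dz":0,"rx":0,"ry":0,"rz":0,"grip":0.1},
  {"dx":0,"dy":0,"dz":-0.3,"rx":0,"ry":0,"rz":0,"grip":0.1},
  {"dx":0,"dy":0,"dz":-0.2,"rx":0,"ry":0,"rz":0,"grip":0.1},
  {"dx":0,"dy":0,"dz":-0.15,"rx":0,"ry":0,"rz":0,"grip":0.1},
  {"dx":0,"dy":0,"dz":-0.1,"rx":0,"ry":0,"rz":0,"grip":0.1},
  {"dx":0,"dy":0,"dz":0,"rx":0,"ry":0,"rz":0,"grip":0.1},
  {"dx":0,"dy":0,"dz":0,"rx":0,"ry":0,"rz":0,"grip":0.1},
  {"dx":0,"dy":0,"dz":0,"rx":0,"ry":0,"rz":0,"grip":0.1},
])

```text
clock: 29.9
position: [0.656, -0.0202, 0.1392]
eef_rot: [3.141, -0.001, 0.434]
force: [-0.4, 0.1, -0.6]
opening: 0.197
grip_force: 24.5
```

Request:
jog_arm([
  {"dx":0,"dy":0,"dz":-0.05,"rx":0,"ry":0,"rz":0,"grip":0.1},
  {"dx":0,"dy":0,"dz":-0.05,"rx":0,"ry":0,"rz":0,"grip":0.1},
  {"dx":0,"dy":0,"dz":0,"rx":0,"ry":0,"rz":0,"grip":0.1},
  {"dx":0,"dy":0,"dz":0,"rx":0,"ry":0,"rz":0,"grip":0.1},
  {"dx":0,"dy":0,"dz":0,"rx":0,"ry":0,"rz":0,"grip":0.1},
])

```text
clock: 30.4
position: [0.6563, -0.0202, 0.1355]
eef_rot: [3.141, -0.001, 0.434]
force: [0.5, 0.7, 5.8]
opening: 0.197
grip_force: 24.9
```

Request:
jog_arm([
  {"dx":0,"dy":0,"dz":0,"rx":0,"ry":0,"rz":0,"grip":0.25},
  {"dx":0,"dy":0,"dz":0,"rx":0,"ry":0,"rz":0,"grip":0.4},
  {"dx":0,"dy":0,"dz":0,"rx":0,"ry":0,"rz":0,"grip":0.55},
  {"dx":0,"dy":0,"dz":0,"rx":0,"ry":0,"rz":0,"grip":0.6},
  {"dx":0,"dy":0,"dz":0.3,"rx":0,"ry":0,"rz":0,"grip":0.6},
  {"dx":0,"dy":0,"dz":0.7,"rx":0,"ry":0,"rz":0,"grip":0.6},
  {"dx":0,"dy":0,"dz":1,"rx":0,"ry":0,"rz":0,"grip":0.6},
  {"dx":0,"dy":0,"dz":1,"rx":0,"ry":0,"rz":0,"grip":0.6},
])

```text
clock: 31.2
position: [0.6554, -0.0202, 0.2568]
eef_rot: [-3.141, 0.0, 0.434]
force: [-0.5, -0.2, -0.0]
opening: 0.599
grip_force: 0.0
```

Request:
jog_arm([
  {"dx":0,"dy":0,"dz":0,"rx":0,"ry":0,"rz":0,"grip":0.6},
  {"dx":0,"dy":0,"dz":0,"rx":0,"ry":0,"rz":0,"grip":0.6},
  {"dx":0,"dy":0,"dz":0,"rx":0,"ry":0,"rz":0,"grip":0.6},
  {"dx":0,"dy":0,"dz":0,"rx":0,"ry":0,"rz":0,"grip":0.6},
  {"dx":0,"dy":0,"dz":0,"rx":0,"ry":0,"rz":0,"grip":0.6},
])

```text
clock: 31.7
position: [0.6553, -0.0203, 0.2538]
eef_rot: [-3.141, 0.002, 0.434]
force: [-0.3, -0.7, 0.5]
opening: 0.601
grip_force: 0.0
```

```bash
python3 - <<'E'
from h import *
f=grab('wrist'); T=tool(); print(T[:3,3].round(4))
for x in optics.outline_of(f,'lid')[:2]:
    m=x['region'].astype(np.uint8); c=max(cv2.findContours(m,0,1)[0],key=cv2.contourArea); b=cv2.boundingRect(c); print('lid',x['confidence'],'u',b[0],b[0]+b[2],'v',b[1],b[1]+b[3])
for x in optics.outline_of(f,'pot_large')[:1]:
    m=x['region'].astype(np.uint8); c=max(cv2.findContours(m,0,1)[0],key=cv2.contourArea); b=cv2.boundingRect(c); print('pot',x['confidence'],'u',b[0],b[0]+b[2],'v',b[1],b[1]+b[3])
print(rimfit(f,[.6549,-.0208],.032,.1285)); print([find(f,n) for n in('lid','pot_large')])
E
```

```text
[ 0.6554 -0.0203  0.254 ]
lid 0.57 u 241 314 v 164 236
pot 0.65 u 228 328 v 135 225
u 241.4-315.6 v 164.3-236.2
[[(array([ 0.6592, -0.0186,  0.1304]), 0.91)], [(array([ 0.6828, -0.0027,  0.083 ]), 0.74)]]
```

Lid outline matches the disc lying level on the rim, centred to about 1 mm. I'm handing in.

```bash
python3 -c "
from bench import r; print(r.finish_job())"
```

```text
the job is handed in; nothing more can be done
None
```

The job is handed in at about 32 s on the robot's clock: all three pots look seated and released in their own stands, and the lid lies level on the large pot, centred to about 1 mm; the hand-in returned no verdict.

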